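# Lock the mitre-jig fence square with its thumbscrew

### The job

Swing the mitre jig's fence square, so that the hole in its lug lies over the threaded brass bush in the board, then take the blue thumbscrew out of the wooden block, put it down through both holes and turn it clockwise until its collar is fully home on the lug and finger-tight. Feel your way gently: hard pushing, pulling or over-tightening strips the brass thread. Leave the other things on the table where they are.

Things in the scene. Friction and masses are not known exactly. Their poses are not given: they have to be found in the camera images.
- jig_board: plywood board of a mitre jig, 240 mm (x) by 290 mm (y), 20 mm thick, fixed to the table; origin at the centre of its underside, z up. An aluminium saw guide stands at its left end (y +114 to +136, x -113 to +13 mm), its top 56 mm above the table. The second brass-rimmed hole, plain, at x -47, y +9 mm, is for 45 degree cuts and is not used.
- fence (a joint): angle of the aluminium fence about its pivot bolt (board x +20, y -115 mm); it stays where it is left. 0 = square to the board, the lug's hole in line with the bush; starts at 0.2 to 0.5 (positive = anticlockwise from above, free end nearer the robot); limits -0.12 and 0.85. No stop or click at 0: line it up by the hole.
- fence_end (a point): point in the middle of the top edge of the fence's upright wall near its free end, 59 mm above the table, 166 mm from the pivot. The wall is 10 mm thick; beside it the foot plate's top is 28 mm above the table. The point's y runs along the wall away from the pivot, x across it, z up. Pinch or push the fence here.
- fence_hole (a point): centre of the upper rim of the 18 mm plain hole in the fence's flat lug (7 mm thick, its top 28 mm above the table). Axes as fence_end; the hole is 58 mm along x from the middle of the upright wall and 141 mm from the pivot.
- bush_mouth (a point): centre of the mouth of the threaded brass bush, flush with the board's top, 20 mm above the table (board x +60, y +20 mm). 17.4 mm wide; its ridges leave a free bore of 11.4 mm. Coarse three-start right-hand thread: 16.5 mm down for each full turn clockwise from above, 0.6 mm axial play. Where round the bush the thread starts varies and is not known.
- thumbscrew: origin at the centre of its collar's underside, z up its axis. Above: steel collar 26 mm wide, 3.5 mm thick, then a blue paddle from 7 to 31 mm, 32 mm wide (x) and 9 mm thick (y): pinch it across y. Below: shoulder 16.4 mm wide to -6 mm, one 16 mm wide thread ridge at -14.5 mm, tapered 10 mm pilot to -22 mm. 160 g. Starts upright in the block, collar on its top.
- screw_tip (a point): lower end of the pilot, 22 mm below the thumbscrew's origin. Set straight down, the screw stops on the bush's ridges with the collar 2 to 8 mm above the lug. If it binds at once, it has caught a thread's start: back off 0.45 rad and lower again. It takes 1 to 4 rad clockwise, in one to three grips, the hand following it down. Collar home, it is finger-tight 0.1 to 0.4 rad later, at about 0.1 N m.
- screw_block: beech block, 110x55x30 mm, fixed; origin at the centre of its underside. The thumbscrew stands in its 18 mm hole at x +20 mm; a few short steel bits, up to 12 mm tall, stand at its other end.
- lath_a: wooden lath, 30x160x12 mm, lying flat, origin under its centre; stock to be sawn later, leave it
- lath_b: second wooden lath, 30x160x12 mm, lying flat; leave it
- red_pencil: red pencil, 165 mm long, 8 mm thick, lying; leave it
- bead_dish: small dish of beads, 54 mm wide, 17 mm high; leave it
- cork_jar: corked glass jar, 54 mm wide, 99 mm high; leave it
- flask: conical glass flask, 67 mm wide, 108 mm high; leave it
- tape_roll: roll of tape, 66 mm wide, 19 mm high; leave it

How it is judged:
By the outcome, as a careful person would: the job done as asked, in the order asked, and still so for the second after the job is handed in, with the robot touching nothing.
It also fails if it takes over 72 s, if anything falls off the work surface, if the arm or the gripper's body presses on something with over 40 N, if the wrist force passes 120 N, or if a joint passes its speed limit or range.

### The arm

A 7-joint arm with a two-finger parallel gripper is mounted at the origin on the work surface; the furniture and walls round the work are solid. World frame = base frame: x ahead of the robot, y to its left, z up, the work surface at z = 0. Lengths are in m, angles in rad, forces in N, time in s.
With the tool pointing down it reaches from about 0.4 to 0.9 m from the base axis. Payload 5.6 kg.
Tool frame: the origin (TCP) lies at the very end of the fingers, on their centre line; the grasp point (between the pads) lies 19 mm behind it (ctrl.grip_point_offset is the distance from the TCP to the grasp point, in m); z points along the fingers, y is the line along which they close (so a half turn about z gives the same grasp; the last joint's range is limited). The gripper opens to 92 mm and grips with 3 to 60 N. Pads are 20 mm wide; open, the fingers measure 128 mm over their backs; the gripper's body (75 mm by 189 mm) begins 69 mm behind the grasp point.
Start: joints at [1.211, 0.468, -0.012, 1.603, 0.006, 1.071, -0.056], TCP at [0.202, -0.618, 0.215] pointing down, gripper open.
Joint ranges: [-2.53, 2.53], [-0.31, 2.02], [-1.57, 1.55], [0.28, 2.44], [-1.29, 4.43], [0.15, 1.84], [-2.92, 2.92]. Speed limits (rad/s): [2.57, 2.57, 3.14, 3.14, 3.14, 3.14, 3.14].

### API

Orientations are given as a rotation vector (axis times angle).
In Python, from bench import ctrl gives the robot as it stands.
- The arm moves only by the shell command python3 -m pendant 'ROWS' [FORCE]. ROWS is text: rows parted by semicolons, each of 7 numbers parted by spaces: the turn, a rotation vector about the tool's x, y, z in rad, then the shift along the tool's x, y, z in cm, then the opening, from -1 (shut) to 1 (fully open). A call has 1 to 8 rows; each row is the pose to reach, as a shift and turn from the pose commanded when the call began, along the tool's axes at that moment; what a row does not reach only later rows make up. A row lasts 1/10 s, in which the tool goes at most 50 mm and 8.59 degrees, less where a joint would pass 70% of its speed; a pose out of reach is approached as far as the arm can. A call with a gripper value outside its range is refused whole. The fingers move at their own pace and stop on an object; FORCE is the grip in N (left out, the last holds). Time passes only in rows, so rows that repeat a pose let the fingers close. It gives the time, the measured TCP pose, the force, the opening and the grip force at its end, in the units of the state.
- ctrl.observe(): the state, without advancing time (a new reading comes with each control period).
- ctrl.read_camera(name): name is "scene" or "top"; returns (picture, depth): 384x512x3 uint8, blue, green, red; 384x512 float32, m along the optical axis (not along the pixel's ray), 0 where there is no reading.
- ctrl.calibration(name): a dict with "fx", "fy", "cx", "cy" (pixels), "k1" (the pictures are not rectified: a ray, as slopes to the right and down, at radius r is drawn at 1 + k1 r^2 times it, then the intrinsics apply), "camera_from_world" (4x4, takes a point from world to camera coordinates). Camera axes: x right, y up, looking along -z (the intrinsics and any distortion apply to the point x, -y, -z); pixel columns grow to the right and rows downward; lengths in m; the calibration is good to about 2 mm. A picture is of the moment at which its call begins. calibration takes no time and is no camera call.
- ctrl.job_done(): hands the job in; it is judged then, once.
Trained networks look in the newest picture that a camera, given by its name, has taken for a name from the list of things; names that differ only in an ending like _2 or _b are one class to them, and where a whole thing is asked for, a point or a joint stands for the part that bears it (a point fixed in the world has none). Each returns a list of dicts, best first, with "p" (0 to 1); they miss things now and then, are a little off and sometimes report something else, mostly with a low value. They report only what shows in the picture. A call takes as long as a camera call.
- ctrl.find_in(camera, name): "bbox" ([left, top, right, bottom] in pixels, round what is visible of it).
- ctrl.regions_of(camera, name): "mask" (384x512 bool, what is visible of it) and "bbox" ([left, top, right, bottom] in pixels, round what is visible of it).
- ctrl.tip_of(camera, name): "at" ([column, row] in pixels: a listed point, or the origin of a listed thing).
The state is a dict: "time_s": time; "joints": joint angles; "qd": joint speeds; "joint_efforts": joint torques, N m; "eef_pos": TCP position; "eef_rot": TCP orientation; "force": force on the tool from outside, world axes, zero at the start; "torque": the same for the moment, N m; "gripper_width": finger opening in m; "grip_force": force on a finger pad.
Only numpy, scipy, OpenCV 4.12 (cv2) and the standard library are available. Lean on these libraries where they do the work, as an engineer would, in place of code of your own. Each camera call takes 0.05 s, during which the arm holds its last target. There are 200 camera calls.

## Working session

There is one attempt and no reset: what is moved stays moved. The work goes in short steps, Python scripts to look and compute and a shell command to move; the robot and the scene stay as the last step left them, time stands still between calls to the robot, and variables do not carry over. Pictures are saved under pics/ and viewed, at most 10 in all, crops included, and the job is handed in when it is done.

```bash
ls; mkdir -p pics
cat > h.py <<'E'
import numpy as np, cv2
from scipy.spatial.transform import Rotation as R
from bench import ctrl
def ray(cam,px):
    c=ctrl.calibration(cam); K=np.array([[c['fx'],0,c['cx']],[0,c['fy'],c['cy']],[0,0,1.]])
    d=cv2.undistortPoints(np.array([[px]],float),K,np.array([c['k1'],0,0,0.]))[0,0]
    T=np.linalg.inv(np.array(c['camera_from_world']))
    return T[:3,3],T[:3,:3]@np.array([d[0],-d[1],-1.])
def at_z(cam,px,z):
    o,d=ray(cam,px); return o+d*(z-o[2])/d[2]
def at_depth(cam,px,dep):
    o,d=ray(cam,px); return o+d*dep
def proj(cam,p):
    c=ctrl.calibration(cam); T=np.array(c['camera_from_world']); q=T[:3,:3]@p+T[:3,3]
    s=np.array([q[0],-q[1]])/-q[2]; s=s*(1+c['k1']*(s@s)); return np.array([c['fx']*s[0]+c['cx'],c['fy']*s[1]+c['cy']])
def tool(p):
    "world displacement target TCP p -> cm shift in tool axes"
    s=ctrl.observe(); return R.from_rotvec(s['eef_rot']).inv().apply(np.array(p)-s['eef_pos'])*100
E
python3 - <<'E'
from h import *
np.set_printoptions(precision=4,suppress=True)
for c in ('top','scene'):
    im,d=ctrl.read_camera(c); cv2.imwrite(f'pics/{c}0.png',cv2.resize(im,(800,600))); np.save(f'{c}d.npy',d)
    for n in ('fence_end','fence_hole','bush_mouth','thumbscrew','screw_tip','screw_block','jig_board'):
        z={'fence_end':.059,'fence_hole':.028,'bush_mouth':.02,'thumbscrew':.03,'screw_tip':.008}.get(n,0)
        for r in ctrl.tip_of(c,n)[:2]: print(c,n,round(r['p'],2),np.array(r['at']),at_z(c,r['at'],z))
s=ctrl.observe(); print(s['time_s'],s['eef_pos'],s['eef_rot'],s['force'],R.from_rotvec(s['eef_rot']).as_matrix())
E
```

```text
pics
top fence_end 0.97 [261.6 199.3] [ 0.4753 -0.092   0.059 ]
top fence_hole 0.96 [262.8 179.5] [ 0.5404 -0.0979  0.028 ]
top fence_hole 0.23 [323.4 246.1] [ 0.3303 -0.2815  0.028 ]
top bush_mouth 0.56 [263.2 169.4] [ 0.5736 -0.1     0.02  ]
top bush_mouth 0.51 [153.6 195. ] [0.4973 0.2447 0.02  ]
top thumbscrew 0.39 [329.3 190.9] [ 0.5014 -0.305   0.03  ]
top screw_tip 0.63 [332.6 192.7] [ 0.498  -0.3192  0.008 ]
top screw_block 0.77 [330.  197.3] [ 0.4843 -0.3118  0.    ]
top jig_board 0.77 [269.1 185.8] [ 0.5238 -0.1186  0.    ]
top jig_board 0.41 [328.5 196.2] [ 0.4878 -0.3072  0.    ]
scene fence_end 0.8 [263.4 191. ] [ 0.4746 -0.0901  0.059 ]
scene fence_hole 0.64 [272.7 189.7] [ 0.5286 -0.0832  0.028 ]
scene fence_hole 0.63 [191.3 182.8] [0.3519 0.159  0.028 ]
scene screw_tip 0.53 [316.7 232.4] [ 0.4879 -0.3191  0.008 ]
scene screw_block 0.9 [316.3 236. ] [ 0.4807 -0.324   0.    ]
scene jig_board 0.73 [275.6 199.9] [ 0.5189 -0.1066  0.    ]
0.8 [ 0.2025 -0.6177  0.2146] [ 3.1022  0.4955 -0.    ] [-0.2748  0.1118 -0.3715] [[ 0.9502  0.3115 -0.    ]
 [ 0.3115 -0.9502 -0.0001]
 [-0.      0.0001 -1.    ]]
```

View pics/top0.png

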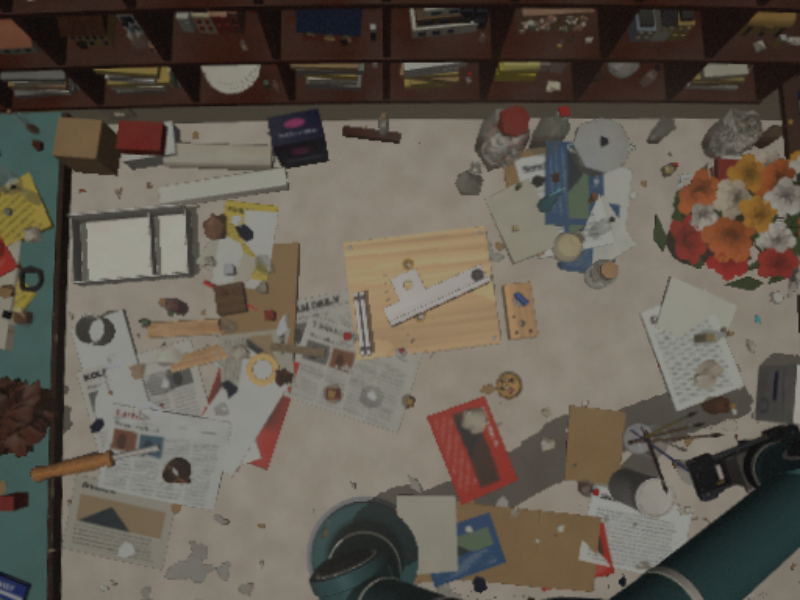

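View pics/scene0.png

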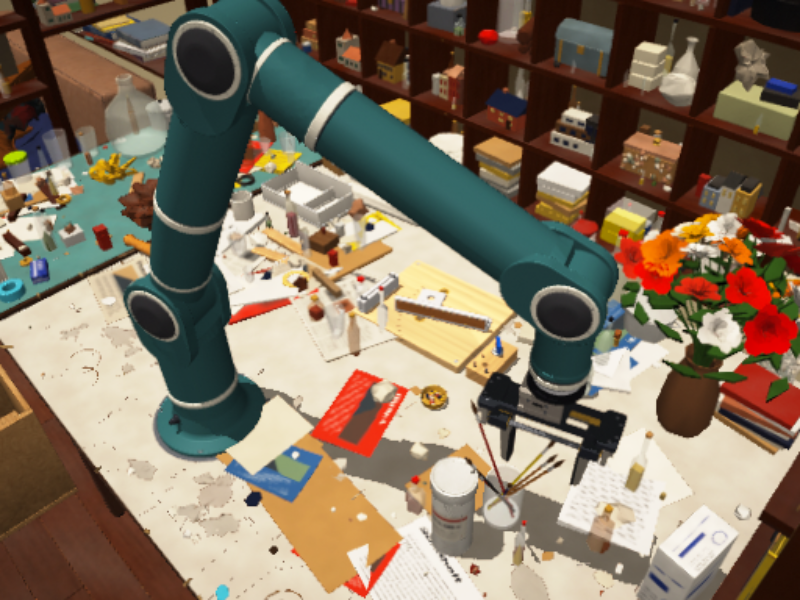

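The top view shows the board at about (425,290) of 800x600, the fence swung out with its lug hole at (410,281), the bush at (408,264) and the block at (520,310). Next I'll zoom in and fit these.

Run:
```python
from h import *
np.set_printoptions(precision=4,suppress=True)
im,d=ctrl.read_camera('top')
c=im[138:238,213:353]; cv2.imwrite('pics/crop1.png',cv2.resize(c,None,fx=5.7,fy=5.7,interpolation=cv2.INTER_CUBIC))
for n,z in (('jig_board',.02),('screw_block',.03),('thumbscrew',.031),('fence',.0)):
    for r in ctrl.regions_of('top',n)[:1]:
        m=r['mask'].astype(np.uint8); k=max(cv2.findContours(m,0,2)[0],key=cv2.contourArea)[:,0]
        P=np.array([at_z('top',q,z)[:2] for q in k.astype(float)],np.float32)
        (cx,cy),wh,a=cv2.minAreaRect(P); print(n,r['p'],r['bbox'],cx,cy,wh,a, 'maskdepth z',m.sum())
        if n=='fence':
            # depth points
            v,u=np.nonzero(m); Q=np.array([at_depth('top',(a,b),d[b,a]) for a,b in zip(u,v)]); W=Q[Q[:,2]>.045]; print(len(W),np.percentile(Q[:,2],[5,50,95]))
            cc=W.mean(0);vv=np.linalg.svd(W[:,:2]-cc[:2],full_matrices=False)[2][0];t=(W[:,:2]-cc[:2])@vv;print('wall',cc,vv,t.min(),t.max())
b=im.astype(int); bl=(b[...,0]>b[...,2]+35)&(b[...,0]>70); bl[:, :320]=0; bl[:,345:]=0; bl[:175]=0; bl[215:]=0
v,u=np.nonzero(bl); print('blue',list(zip(u,v)),[round(float(x),3) for x in d[v,u]])
for a,q in zip(u,v): print(at_depth('top',(a,q),d[q,a]), end='')
```

```text
jig_board 0.91 [218.5, 146.1, 324.3, 230.3] 0.5171436071395874 -0.12044015526771545 (0.24122115969657898, 0.2913464903831482) 6.723196029663086 maskdepth z 6744
screw_block 0.86 [322.2, 177.5, 345.0, 220.6] 0.47642549872398376 -0.31137800216674805 (0.11129890382289886, 0.06498605757951736) 4.292957782745361 maskdepth z 640
thumbscrew 0.37 [328.2, 186.8, 339.2, 197.4] 0.4976933002471924 -0.3147539496421814 (0.02199670486152172, 0.018848558887839317) 89.18547821044922 maskdepth z 45
fence 0.96 [246.0, 167.8, 311.4, 208.6] 0.5353808999061584 -0.14114037156105042 (0.09205389022827148, 0.21913419663906097) 24.34396743774414 maskdepth z 1153
268 [0.0227 0.0299 0.0618]
wall [ 0.4932 -0.1515  0.0695] [-0.4345  0.9007] -0.10703793597379815 0.16432381669564952
blue [(np.int64(330), np.int64(188)), (np.int64(331), np.int64(188)), (np.int64(332), np.int64(188)), (np.int64(330), np.int64(189)), (np.int64(331), np.int64(189)), (np.int64(332), np.int64(189)), (np.int64(333), np.int64(189)), (np.int64(331), np.int64(190)), (np.int64(332), np.int64(190)), (np.int64(333), np.int64(190)), (np.int64(334
[... 307 characters left out ...]
(np.int64(336), np.int64(194))] [1.458, 1.446, 1.446, 1.45, 1.45, 1.449, 1.453, 1.456, 1.447, 1.447, 1.449, 1.452, 1.454, 1.457, 1.456, 1.455, 1.448, 1.448, 1.452, 1.457, 1.446]
[ 0.5075 -0.303   0.0552][ 0.506 -0.304  0.067][ 0.5059 -0.3069  0.0678][ 0.5035 -0.3015  0.0628][ 0.5035 -0.3047  0.0626][ 0.5033 -0.3075  0.0638][ 0.5037 -0.3113  0.0602][ 0.501  -0.3055  0.0573][ 0.5    -0.3071  0.0654][ 0.4999 -0.31    0.0662][ 0.5001 -0.3135  0.0642][ 0.4975 -0.311   0.0604][ 0.4977 -0.3144  0.0586][ 0.498  -0.3181  0.0554][ 0.4948 -0.3147  0.0563][ 0.4946 -0.3176  0.0577][ 0.4938 -0.3194  0.0644][ 0.4909 -0.3164  0.0634][ 0.4913 -0.3201  0.0598][ 0.4917 -0.3241  0.0553][ 0.4876 -0.3189  0.0655]
```

View pics/crop1.png

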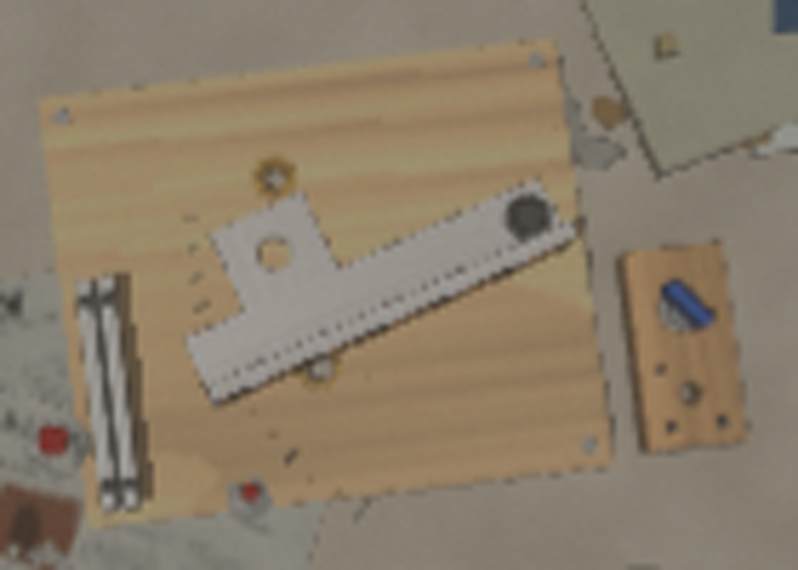

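Run:
```python
from h import *
from scipy.optimize import least_squares
np.set_printoptions(precision=4,suppress=True)
f=lambda x,y:(213+(x+.5)/5.7-.5,138+(y+.5)/5.7-.5)
A={'bush':(275,177,.02),'plain':(321,366,.02),'pivot':(527,215,.031),'hole':(273,253,.028)}
M={n:at_z('top',f(a,b),z) for n,(a,b,z) in A.items()}
C=[at_z('top',f(*q),.02)[:2] for q in ((42,100),(553,41),(611,465),(92,526))]
print(M,C)
L=np.array([[120,145],[120,-145],[-120,-145],[-120,145]])/1000
loc=np.vstack([L,[[.06,.02],[-.047,.009]]]); obs=np.vstack([C,[M['bush'][:2],M['plain'][:2]]])
rot=lambda t:np.array([[np.cos(t),-np.sin(t)],[np.sin(t),np.cos(t)]])
w=np.array([1,1,1,1,1,.5])[:,None]
s=least_squares(lambda p:((loc@rot(p[2]).T+p[:2]-obs)*w).ravel(),[.517,-.12,.117]); p=s.x
print('board',p); print((loc@rot(p[2]).T+p[:2]-obs)*1000)
W=lambda x,y:rot(p[2])@np.array([x,y])+p[:2]
piv=W(.02,-.115); print('bush',W(.06,.02),'piv',piv,M['pivot'])
for th in (.25,.29,.33):
    r=rot(p[2]+th); h=piv+r@[.04,.135]; e=piv+r@[-.018,.165]; e1=piv+r@[-.018,.0]
    g=lambda P,z:((proj('top',np.array([*P,z]))-[213,138])+.5)*5.7-.5
    print(th,h,e,'hole px',g(h,.028),'end',g(e,.059),'wall0',g(e1,.059))
Bl=W(0,0)
# block
for q in ((620,256),(720,243),(745,440),(645,450)): print('blk',at_z('top',f(*q),.03))
for q in ((665,288),(672,281),(714,318),(703,327)): print('paddle',at_z('top',f(*q),.061))
```

```text
{'bush': array([ 0.5761, -0.0926,  0.02  ]), 'plain': array([ 0.4709, -0.116 ,  0.02  ]), 'pivot': array([ 0.5514, -0.2302,  0.031 ]), 'hole': array([ 0.5327, -0.0905,  0.028 ])} [array([0.621 , 0.0358]), array([ 0.6509, -0.249 ]), array([ 0.4141, -0.274 ]), array([0.3852, 0.0104])]
board [ 0.518  -0.1191  0.1044]
[[ 1.1666  1.7858]
 [ 1.5795 -1.8877]
 [-0.3996 -1.9114]
 [-1.6743  2.1911]
 [-0.5232 -0.4065]
 [-0.5954  0.9146]]
bush [ 0.5756 -0.093 ] piv [ 0.5498 -0.2314] [ 0.5514 -0.2302  0.031 ]
0.25 [ 0.5405 -0.0909] [ 0.4757 -0.0829] hole px [273.5412 238.7946] end [262.303  351.1742] wall0 [548.1473 241.0938]
0.29 [ 0.5349 -0.0914] [ 0.4698 -0.086 ] hole px [274.6043 248.9269] end [268.262  362.0542] wall0 [549.3741 240.5926]
0.33 [ 0.5293 -0.0921] [ 0.4641 -0.0893] hole px [276.0762 259.0193] end [274.6574 372.6978] wall0 [550.5788 240.0426]
blk [ 0.5282 -0.2809  0.03  ]
blk [ 0.5347 -0.3364  0.03  ]
blk [ 0.4261 -0.3463  0.03  ]
blk [ 0.4215 -0.2913  0.03  ]
paddle [ 0.5065 -0.2997  0.061 ]
paddle [ 0.5102 -0.3036  0.061 ]
paddle [ 0.4899 -0.3256  0.061 ]
paddle [ 0.4851 -0.3195  0.061 ]
```

The crop confirms bush at (275,177), lug hole (273,253), pivot bolt (527,215) and blue paddle around (688,303). That puts the board yaw at about 0.104 and the fence at about 0.31. I'm moving over the fence end.

```bash
python3 -m pendant '0 0 0.15 4 -4 0 1;0 0 0.3 8 -8 0 1;0 0 0.45 12 -12 0 1;0 0 0.6 16 -16 0 1;0 0 0.73 20.8 -21 0 1;0 0 0.73 20.8 -21 0 1;0 0 0.73 20.8 -21 0 1' 20; python3 -c "
from h import *
s=ctrl.observe();print(s['joints'],s['qd']);print(tool([.467,-.0875,.215]),R.from_rotvec(s['eef_rot']).as_matrix())"
```

```text
time_s: 1.75
eef_pos: [0.3381, -0.3473, 0.2149]
eef_rot: [-3.076, 0.628, -0.001]
force: [0.6, -0.1, 0.1]
gripper_width: 0.0921
grip_force: 0.0
[ 7.44921330e-01  1.89680292e-01 -1.53045036e-02  1.99586779e+00
  6.66559070e-04  9.56389851e-01 -1.24424387e+00] [ 0.04986388  0.02440115  0.0797867  -0.03863101  0.03581911 -0.00806062
  0.05901456]
[  1.66641279 -28.95289338   0.05704724] [[ 9.19906337e-01 -3.92135933e-01  1.31975514e-03]
 [-3.92137901e-01 -9.19904356e-01  1.96018532e-03]
 [ 4.45389408e-04 -2.32071291e-03 -9.99997208e-01]]
```

```bash
python3 -m pendant '0 0 -.15 0 -4 0 1;0 0 -.3 0 -8 0 1;0 0 -.45 .5 -12 0 1;0 0 -.6 .5 -16 0 1;0 0 -.75 1 -20 0 1;0 0 -.9 1.4 -24 0 1;0 0 -1.05 1.7 -29 0 1;0 0 -1.2 1.7 -29 0 1'; python3 -m pendant '0 0 -.15 0 0 2 1;0 0 -.3 0 0 5 1;0 0 -.45 0 0 8 1;0 0 -.6 0 0 10 1;0 0 -.75 0 0 10 1;0 0 -.9 0 0 10 1;0 0 -1.05 0 0 10 1;0 0 -1.2 0 0 10 1'
python3 - <<'E'
from h import *
np.set_printoptions(precision=4,suppress=True)
s=ctrl.observe();M=R.from_rotvec(s['eef_rot']).as_matrix();print(s['joints'],s['qd']);print(tool([.467,-.0875,.038]),M,np.arctan2(M[1,1],M[0,1]))
for c in ('top','scene'):
    im,d=ctrl.read_camera(c)
    for n,z in (('fence_end',.059),('fence_hole',.028)):
        for r in ctrl.tip_of(c,n)[:1]: print(c,n,r['p'],at_z(c,r['at'],z))
E
```

```text
time_s: 2.55
eef_pos: [0.4696, -0.0888, 0.2152]
eef_rot: [-2.891, -1.226, -0.005]
force: [-0.7, -0.7, -0.3]
gripper_width: 0.0923
grip_force: 0.0
time_s: 3.35
eef_pos: [0.467, -0.0954, 0.1146]
eef_rot: [1.708, 2.637, -0.0]
force: [-0.2, -0.2, 0.8]
gripper_width: 0.092
grip_force: 0.0
[ 0.6074  0.3877 -0.5623  2.072   0.2974  0.7591  0.2819] [ 0.2719  0.0692 -0.3325 -0.0163  0.199   0.0459  1.3111]
[0.7219 0.3226 7.655 ] [[-0.409   0.9125  0.0002]
 [ 0.9125  0.409  -0.0002]
 [-0.0002  0.0001 -1.    ]] 0.42137426731113065
top fence_end 0.71 [ 0.4726 -0.0868  0.059 ]
scene fence_end 0.78 [ 0.4701 -0.093   0.059 ]
scene fence_hole 0.96 [ 0.5428 -0.0722  0.028 ]
```

```bash
python3 -m pendant '0 0 0 .3 .3 3 1;0 0 0 .7 .3 6 1;0 0 0 .7 .3 7.6 1;0 0 0 .7 .3 7.6 -.3;0 0 0 .7 .3 7.6 -.8;0 0 0 .7 .3 7.6 -1;0 0 0 .7 .3 7.6 -1;0 0 0 .7 .3 7.6 -1' 15; python3 -m pendant '0 0 0 0 0 0 -1;0 0 0 0 0 0 -1;0 0 0 0 0 0 -1'
python3 - <<'E'
from h import *
np.set_printoptions(precision=4,suppress=True)
s=ctrl.observe();M=R.from_rotvec(s['eef_rot']).as_matrix();print(s['eef_pos'],s['joints'],s['torque']);psi=np.arctan2(M[1,1],M[0,1]);print(psi)
piv=np.array([.5498,-.2314]); d=s['eef_pos'][:2]-piv; print('r',np.hypot(*d),'ang wall',np.arctan2(d[1],d[0])-np.arctan2(.165,-.018))
im,d=ctrl.read_camera('top');cv2.imwrite('pics/crop2.png',cv2.resize(im[138:238,213:353],None,fx=5.7,fy=5.7,interpolation=cv2.INTER_CUBIC))
E
```

```text
time_s: 4.45
eef_pos: [0.4672, -0.0873, 0.0394]
eef_rot: [1.715, 2.63, 0.001]
force: [-0.1, 0.1, -0.1]
gripper_width: 0.0541
grip_force: 0.0
time_s: 4.75
eef_pos: [0.4667, -0.0871, 0.0387]
eef_rot: [1.715, 2.632, -0.0]
force: [-0.6, -0.0, -0.4]
gripper_width: 0.0299
grip_force: 0.0
[ 0.4667 -0.0871  0.0387] [ 0.5148  0.5145 -0.4812  2.1168  0.4149  0.6008  0.1555] [-0.0598 -0.1083 -0.01  ]
0.4158234140284531
r 0.16657307683620803 ang wall 0.4138267302897545
```

View pics/crop2.png

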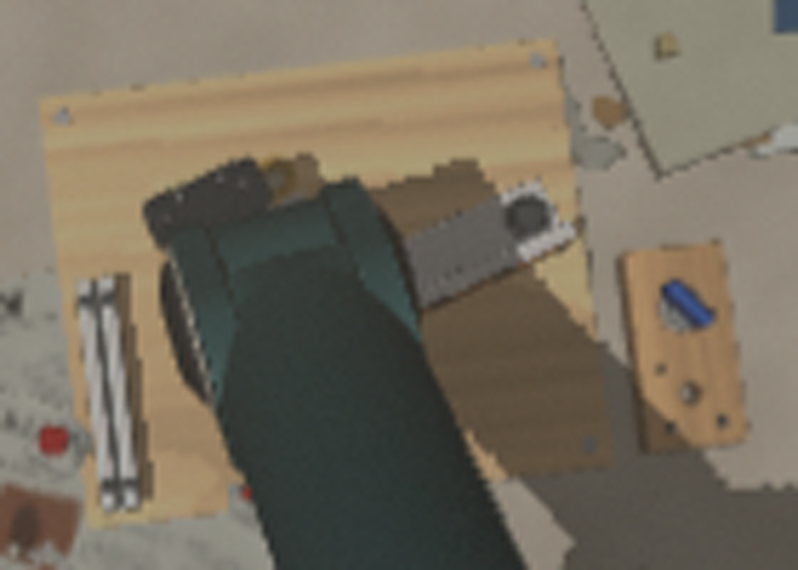

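The arm hides the lug at about (275,250), with the gripper aligned over the wall. Fingers close at about 0.08 m/s, so I'll keep closing.

```bash
python3 -m pendant '0 0 0 0 0 0 -1;0 0 0 0 0 0 -1;0 0 0 0 0 0 -1;0 0 0 0 0 0 -1;0 0 0 0 0 0 -1'
python3 - <<'E'
from h import *
np.set_printoptions(precision=4,suppress=True)
s=ctrl.observe();M=R.from_rotvec(s['eef_rot']).as_matrix();print(s['eef_pos'],s['joints']);psi=np.arctan2(M[1,1],M[0,1])
piv=np.array([.5498,-.2314]); d=s['eef_pos'][:2]-piv; a=np.arctan2(d[1],d[0])-np.arctan2(.165,-.018); print('psi',psi,'r',np.hypot(*d),'ang',a)
rot=lambda t:np.array([[np.cos(t),-np.sin(t)],[np.sin(t),np.cos(t)]])
for k in range(1,7):
    da=(.1044-a)*k/6; p=piv+rot(da)@d; print(round(-da,3),tool([*p,s['eef_pos'][2]]))
E
```

```text
time_s: 5.3
eef_pos: [0.4669, -0.0869, 0.0386]
eef_rot: [1.714, 2.632, 0.0]
force: [1.6, -0.1, -2.0]
gripper_width: 0.0097
grip_force: 15.0
[ 0.4669 -0.0869  0.0386] [ 0.5145  0.5148 -0.4812  2.1166  0.4151  0.6005  0.1556]
psi 0.41622867992940144 r 0.16657868882448665 ang 0.4125462348252158
0.051 [0.0678 0.8527 0.0003]
0.103 [0.0917 1.7078 0.0006]
0.154 [0.0716 2.563  0.0008]
0.205 [0.0077 3.416  0.0011]
0.257 [-0.0999  4.2646  0.0014]
0.308 [-0.2509  5.1066  0.0017]
```

```bash
python3 -m pendant '0 0 .051 .07 .85 0 -1;0 0 .103 .09 1.7 0 -1;0 0 .154 .07 2.56 0 -1;0 0 .205 .01 3.42 0 -1;0 0 .257 -.1 4.26 0 -1;0 0 .308 -.25 5.11 0 -1;0 0 .308 -.25 5.11 0 -1;0 0 .308 -.25 5.11 0 -1'
python3 - <<'E'
from h import *
np.set_printoptions(precision=4,suppress=True)
s=ctrl.observe();M=R.from_rotvec(s['eef_rot']).as_matrix();print(s['eef_pos'],s['joints']);psi=np.arctan2(M[1,1],M[0,1])
piv=np.array([.5498,-.2314]); d=s['eef_pos'][:2]-piv; a=np.arctan2(d[1],d[0])-np.arctan2(.165,-.018); print('psi',psi,'r',np.hypot(*d),'ang',a,s['force'],s['torque'])
E
```

```text
time_s: 6.1
eef_pos: [0.5145, -0.068, 0.0386]
eef_rot: [-2.096, -2.34, -0.001]
force: [1.6, 2.5, -0.6]
gripper_width: 0.0098
grip_force: 15.0
[ 0.5145 -0.068   0.0386] [ 0.3903  0.5524 -0.3996  2.0181  0.3497  0.6363 -0.1303]
psi 0.10978235684266882 r 0.16717479791071277 ang 0.10412209742746437 [ 1.5526  2.4628 -0.6335] [ 0.5037 -0.3234  0.1618]
```

```bash
python3 -m pendant '0 0 0 0 0 0 0;0 0 0 0 0 0 0;0 0 0 0 0 0 0;0 0 0 0 0 -3 0.2;0 0 0 0 0 -7 .5;0 0 0 0 0 -11 .5;0 0 0 0 0 -12 .5;0 0 0 0 0 -12 .5'; python3 -c "
from h import *
s=ctrl.observe();print(s['gripper_width'],tool([.4978,-.312,.15]),R.from_rotvec(s['eef_rot']).as_matrix())"
```

```text
time_s: 6.9
eef_pos: [0.5153, -0.0692, 0.1601]
eef_rot: [2.097, 2.335, 0.002]
force: [-0.6, -1.1, 0.1]
gripper_width: 0.0687
grip_force: 0.0
0.06865288008725484 [-23.95540382  -4.33699471   1.03532188] [[-0.10701005  0.99425248  0.00329444]
 [ 0.99425661  0.10701474 -0.00128217]
 [-0.00162736  0.00313832 -0.99999375]]
```

```bash
python3 -m pendant '0 0 .14 -4 -.8 0 .5;0 0 .28 -8 -1.5 0 .5;0 0 .42 -12 -2.3 .5 .5;0 0 .56 -16 -3 1 .5;0 0 .7 -20 -3.6 1 .5;0 0 .84 -24 -4.3 1 .5;0 0 .89 -24 -4.3 1 .5;0 0 .89 -24 -4.3 1 .5'
python3 - <<'E'
from h import *
np.set_printoptions(precision=4,suppress=True)
s=ctrl.observe();M=R.from_rotvec(s['eef_rot']).as_matrix();print(s['eef_pos'],s['joints'],'psi',np.arctan2(M[1,1],M[0,1]))
for c in ('top','scene'):
    im,d=ctrl.read_camera(c)
    for n,z in (('fence_end',.059),('fence_hole',.028),('bush_mouth',.02),('thumbscrew',.03)):
        for r in ctrl.tip_of(c,n)[:1]: print(c,n,r['p'],r['at'],at_z(c,r['at'],z))
    if c=='top': cv2.imwrite('pics/crop3.png',cv2.resize(im[138:238,213:353],None,fx=5.7,fy=5.7,interpolation=cv2.INTER_CUBIC))
    else:
        x,y=proj(c,np.array([.54,-.15,.03])).astype(int);print(x,y); cv2.imwrite('pics/sc3.png',cv2.resize(im[y-40:y+60,x-60:x+70],None,fx=6,fy=6,interpolation=cv2.INTER_CUBIC))
E
```

```text
time_s: 7.7
eef_pos: [0.4956, -0.3126, 0.146]
eef_rot: [-2.899, -1.202, 0.005]
force: [0.3, 0.5, 0.3]
gripper_width: 0.069
grip_force: 0.0
[ 0.4956 -0.3126  0.146 ] [ 0.6668  0.4546 -0.2076  1.8091  0.117   0.894  -0.3789] psi -0.7846843073076732
top fence_end 0.68 [254.6, 186.8] [ 0.5139 -0.0713  0.059 ]
top fence_hole 0.63 [259.2, 167.1] [ 0.5797 -0.0873  0.028 ]
top bush_mouth 0.74 [169.8, 236.3] [0.3677 0.1934 0.02  ]
scene fence_end 0.63 [267.9, 181.7] [ 0.5219 -0.066   0.059 ]
scene fence_hole 0.66 [182.1, 156.8] [0.4285 0.3142 0.028 ]
scene bush_mouth 0.55 [315.4, 225.6] [ 0.4994 -0.3033  0.02  ]
scene thumbscrew 0.48 [318.5, 226.9] [ 0.4933 -0.3202  0.03  ]
288 196
```

View pics/crop3.png

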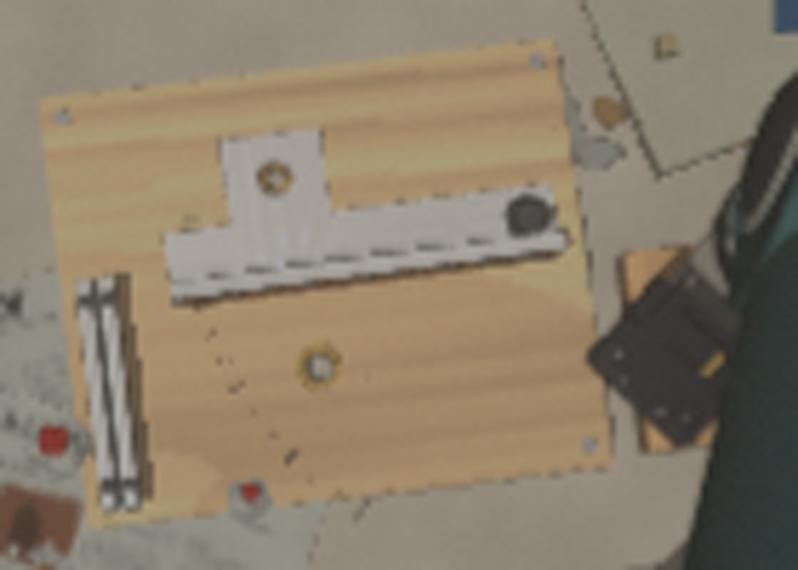

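View pics/sc3.png

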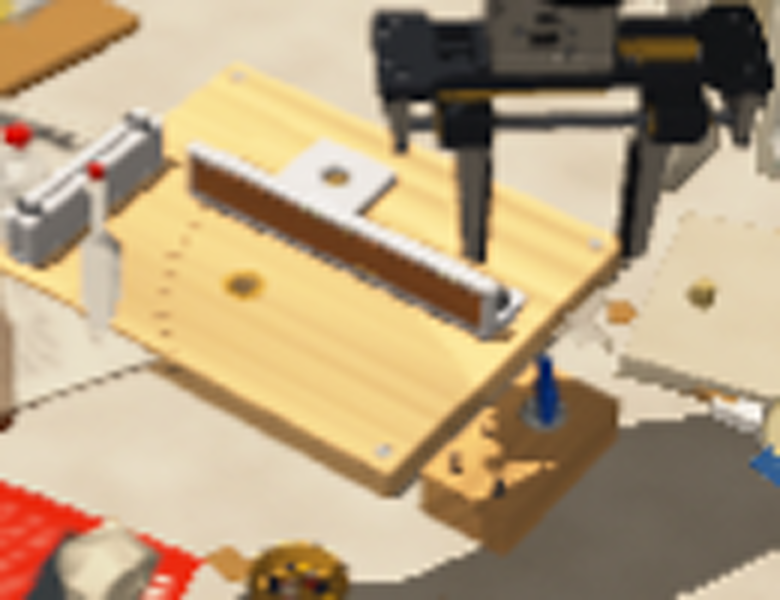

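Crop3 shows the fence parallel to the board edge and the lug hole at about (275,178) with the brass rim showing round it. I'll measure that centring at sub-pixel level.

Run:
```python
from h import *
np.set_printoptions(precision=4,suppress=True)
def cen(img,seed,rad):
    # ring: yellow saturation (R-B) ; img 5.7x crop
    x0,y0=seed; w=img[y0-rad:y0+rad+1,x0-rad:x0+rad+1].astype(float)
    return w
ims=[ctrl.read_camera('top')[0].astype(float) for _ in range(4)]
im=np.mean(ims,0); now=cv2.resize(im[138:238,213:353],None,fx=5.7,fy=5.7,interpolation=cv2.INTER_CUBIC)
old=cv2.imread('pics/crop1.png').astype(float)
def fit(img,x0,y0,f,thr,name,z):
    v=f(img[y0-30:y0+31,x0-30:x0+31]); m=(v>thr).astype(np.uint8)
    k=cv2.findContours(m,0,2)[0]; k=max(k,key=cv2.contourArea); k=cv2.convexHull(k)
    M=cv2.moments(k); c=np.array([M['m10']/M['m00']+x0-30,M['m01']/M['m00']+y0-30])
    px=(213+(c[0]+.5)/5.7-.5,138+(c[1]+.5)/5.7-.5)
    print(name,thr,c,'area-d px',2*np.sqrt(M['m00']/np.pi),at_z('top',px,z))
sat=lambda w:w[...,2]-w[...,0]
dark=lambda w:255-w.min(2)
print('lug',now[178-28,275-28:275+29:7,:].round(),'row',now[178,245:306:5].round().tolist())
for t in (25,35,45): fit(now,275,178,sat,t,'hole now sat',.028)
for t in (110,125,140,155): fit(now,275,178,dark,t,'hole now dark',.028); fit(old,273,253,dark,t,'hole old',.028)
for t in (80,90,100,110): fit(old,275,177,sat,t,'bush old',.02)
for t in (80,90,100,110): fit(old,321,366,sat,t,'plain old',.02); fit(now,321,366,sat,t,'plain now',.02)
```

```text
lug [[157. 163. 169.]
 [153. 160. 165.]
 [154. 160. 165.]
 [156. 162. 167.]
 [155. 162. 166.]
 [152. 158. 164.]
 [153. 159. 164.]
 [153. 159. 164.]
 [153. 160. 165.]] row [[157.0, 163.0, 169.0], [162.0, 168.0, 172.0], [129.0, 138.0, 145.0], [71.0, 90.0, 103.0], [77.0, 103.0, 120.0], [110.0, 123.0, 132.0], [121.0, 134.0, 143.0], [120.0, 134.0, 143.0], [82.0, 112.0, 131.0], [88.0, 114.0, 131.0], [137.0, 145.0, 151.0], [156.0, 162.0, 167.0], [154.0, 160.0, 165.0]]
hole now sat 25 [275.2643 178.3678] area-d px 32.33155836373447 [ 0.574  -0.0925  0.028 ]
hole now sat 35 [275.628 178.395] area-d px 28.79025779013781 [ 0.574  -0.0927  0.028 ]
hole now sat 45 [284.9968 182.8738] area-d px 11.451797811161432 [ 0.5714 -0.0978  0.028 ]
hole now dark 110 [274.3613 177.875 ] area-d px 41.351671170332686 [ 0.5743 -0.092   0.028 ]
hole old 110 [276.8044 249.5514] area-d px 61.67497985322977 [ 0.5345 -0.0926  0.028 ]
hole now dark 125 [273.99   178.1063] area-d px 36.91886960131623 [ 0.5742 -0.0918  0.028 ]
hole old 125 [273.2447 252.9309] area-d px 37.956166098116874 [ 0.5327 -0.0906  0.028 ]
hole now dark 140 [273.9245 178.1304] area-d px 34.03891869182977 [ 0.5742 -0.0917  0.028 ]
hole old 140 [272.4581 252.9392] area-d px 32.78130832893156 [ 0.5327 -0.0902  0.028 ]
hole now dark 155 [273.8484 177.9118] area-d px 31.209425687160593 [ 0.5743 -0.0917  0.028 ]
hole old 155 [273.1396 242.5637] area-d px 11.026984017500345 [ 0.5384 -0.0907  0.028 ]Traceback (most recent call last):
  File "<stdin>", line 21, in <module>
  File "<stdin>", line 12, in fit
ValueError: max() iterable argument is empty
```

Run:
```python
from h import *
np.set_printoptions(precision=3,suppress=True,linewidth=220)
im=np.mean([ctrl.read_camera('top')[0].astype(float) for _ in range(4)],0)
now=cv2.resize(im[138:238,213:353],None,fx=5.7,fy=5.7,interpolation=cv2.INTER_CUBIC); old=cv2.imread('pics/crop1.png').astype(float)
for nm,I in (('now',now),('old',old)):
    print(nm,'rows B',I[150:207:3,273:278,0].mean(1).round()); print(nm,'cols B',I[176:181,247:304:3,0].mean(0).round())
# subpixel shift between central patches, plain hole as control
for nm,(x,y),r in (('bush',(275,177),13),('bush',(275,177),17),('plain',(321,366),17)):
    g=lambda I:cv2.cvtColor(I[y-r:y+r+1,x-r:x+r+1].astype(np.uint8),6).astype(np.float32)
    print(nm,r,cv2.phaseCorrelate(g(old),g(now),cv2.createHanningWindow((2*r+1,2*r+1),cv2.CV_32F)))
# dark blob centroid: old bush vs grain
for t in (90,100,110):
    w=old[147:208,245:306,0]; m=(w<t).astype(np.uint8); k=cv2.convexHull(max(cv2.findContours(m,0,2)[0],key=cv2.contourArea)); M=cv2.moments(k); c=np.array([M['m10']/M['m00']+245,M['m01']/M['m00']+147]); print('bush',t,c,2*np.sqrt(M['m00']/np.pi),at_z('top',(213+(c[0]+.5)/5.7-.5,138+(c[1]+.5)/5.7-.5),.02))
for t in (120,130,140):
    w=now[147:208,245:306,0]; m=(w<t).astype(np.uint8); k=cv2.convexHull(max(cv2.findContours(m,0,2)[0],key=cv2.contourArea)); M=cv2.moments(k); c=np.array([M['m10']/M['m00']+245,M['m01']/M['m00']+147]); print('hole',t,c,2*np.sqrt(M['m00']/np.pi),at_z('top',(213+(c[0]+.5)/5.7-.5,138+(c[1]+.5)/5.7-.5),.028))
```

```text
now rows B [155. 154. 147. 132. 111.  84.  73.  86. 107. 119. 121. 113.  99.  85.  93. 116. 140. 153. 159.]
now cols B [159. 162. 154. 117.  80.  68.  76.  94. 113. 119. 120. 118. 100.  75.  80. 112. 139. 150. 157.]
old rows B [ 98.  91.  81.  68.  60.  60.  70.  84.  99. 110. 112. 106.  89.  71.  62.  67.  82. 100. 121.]
old cols B [106.  96.  83.  68.  60.  60.  71.  89. 105. 111. 111. 109.  93.  69.  58.  66.  81.  96. 106.]
bush 13 ((0.605076546850837, 0.26619462533857075), 0.9459804190202669)
bush 17 ((-0.15349077995909255, 0.049842020857536085), 1.1067721431637987)
plain 17 ((-0.18640882198102204, -0.2781588470994727), 0.7612642112337513)
bush 90 [273.974 177.086] 45.071650664524725 [ 0.576 -0.092  0.02 ]
bush 100 [272.968 176.468] 51.101999043597296 [ 0.576 -0.091  0.02 ]
bush 110 [274.017 175.295] 65.64025151828557 [ 0.577 -0.092  0.02 ]
hole 120 [273.998 178.153] 34.89775959197357 [ 0.574 -0.092  0.028]
hole 130 [273.995 178.067] 36.93610932656182 [ 0.574 -0.092  0.028]
hole 140 [274.305 177.95 ] 39.549649564909515 [ 0.574 -0.092  0.028]
```

The hole sits about 1.5 mm short of the bush once I allow for parallax over the 8 mm height difference. I'll regrip the wall and nudge it about 0.012 rad.

```bash
python3 -c "
from h import *
print(tool([.5165,-.0676,.12]))"
```

```text
[ 18.66848564 -15.86929428   2.858106  ]
```

```bash
python3 -m pendant '0 0 -.14 3 -2.6 0 .4;0 0 -.28 6.2 -5.3 0 .4;0 0 -.42 9.3 -7.9 0 .2;0 0 -.56 12.4 -10.6 1 0;0 0 -.7 15.6 -13.2 2 0;0 0 -.84 18.7 -15.9 2.8 -.1;0 0 -.883 18.7 -15.9 2.8 -.2;0 0 -.883 18.7 -15.9 2.8 -.2'; python3 -c "
from h import *
s=ctrl.observe();M=R.from_rotvec(s['eef_rot']).as_matrix();print(s['gripper_width'],tool([.5165,-.0676,.0386]),'psi',np.arctan2(M[1,1],M[0,1]))"
```

```text
time_s: 9.4
eef_pos: [0.5165, -0.0659, 0.1204]
eef_rot: [-2.103, -2.333, -0.0]
force: [-0.1, 0.1, 0.4]
gripper_width: 0.0364
grip_force: 0.0
0.03643388551825705 [-0.17634108 -0.01211469  8.18132724] psi 0.1035141489053829
```

```bash
python3 -m pendant '0 0 .005 -.18 0 3.5 -.2;0 0 .005 -.18 0 7 -.2;0 0 .005 -.18 0 8.2 -.2;0 0 .005 -.18 0 8.2 -.3;0 0 .005 -.18 0 8.2 -.8;0 0 .005 -.18 0 8.2 -1;0 0 .005 -.18 0 8.2 -1;0 0 .005 -.18 0 8.2 -1' 20;python3 -m pendant '0 0 0 0 0 0 -1;0 0 0 0 0 0 -1;0 0 0 0 0 0 -1'; python3 -c "
from h import *
s=ctrl.observe();M=R.from_rotvec(s['eef_rot']).as_matrix();print(s['force'],tool([.5165,-.0676,.0386]),'psi',np.arctan2(M[1,1],M[0,1]))"
```

```text
time_s: 10.2
eef_pos: [0.5176, -0.069, 0.0398]
eef_rot: [2.111, 2.324, 0.002]
force: [-0.1, 1.0, 4.5]
gripper_width: 0.0096
grip_force: 20.0
time_s: 10.5
eef_pos: [0.5179, -0.069, 0.0398]
eef_rot: [2.111, 2.324, 0.002]
force: [-0.2, 0.0, 6.7]
gripper_width: 0.0102
grip_force: 20.0
[-0.24699395  0.04510785  6.71802197] [ 0.15039638 -0.12186885  0.11701408] psi 0.09601488314922277
```

```bash
python3 -m pendant '0 0 -.007 0 -.12 0 -1;0 0 -.007 0 -.12 0 -1;0 0 -.007 0 -.12 0 -1;0 0 -.007 0 -.12 0 -1'; python3 -c "
from h import *
s=ctrl.observe();M=R.from_rotvec(s['eef_rot']).as_matrix();print(s['force'],tool([.5165,-.0676,.0386]),'psi',np.arctan2(M[1,1],M[0,1]),s['eef_pos'])
d=np.array(s['eef_pos'][:2])-[.5498,-.2314]; print(np.arctan2(d[1],d[0])-np.arctan2(.165,-.018))"
```

```text
time_s: 10.9
eef_pos: [0.5169, -0.0692, 0.0398]
eef_rot: [2.103, 2.331, 0.002]
force: [-0.1, -0.5, 6.0]
gripper_width: 0.0098
grip_force: 20.0
[-0.08916199 -0.51133551  6.04242242] [ 0.16267235 -0.02304274  0.11956211] psi 0.102810101257976 [ 0.51689266 -0.0691938   0.03979769]
0.09149580286257519
```

```bash
python3 -m pendant '0 0 0 0 0 0 0;0 0 0 0 0 0 0;0 0 0 0 0 0 0;0 0 0 0 0 -3 0.2;0 0 0 0 0 -7 .5;0 0 0 0 0 -11 .5;0 0 0 -2 0 -12 .5;0 0 .1 -4 0 -12 .5'; python3 -c "
from h import *
print(tool([.4978,-.312,.12]))"
```

```text
time_s: 11.7
eef_pos: [0.521, -0.109, 0.161]
eef_rot: [2.216, 2.221, 0.004]
force: [0.1, -0.3, -1.1]
gripper_width: 0.0684
grip_force: 0.0
[-20.28607348  -2.3880735    4.11083132]
```

```bash
python3 -m pendant '0 0 .14 -3.5 -.4 0 .5;0 0 .28 -7 -.8 0 .5;0 0 .42 -10.5 -1.2 1 .5;0 0 .56 -14 -1.6 2 .5;0 0 .7 -17.5 -2 3 .5;0 0 .79 -20.3 -2.4 3 .5;0 0 .79 -20.3 -2.4 3 .5;0 0 .79 -20.3 -2.4 3 .5'
python3 - <<'E'
from h import *
np.set_printoptions(precision=4,suppress=True)
s=ctrl.observe();M=R.from_rotvec(s['eef_rot']).as_matrix();print(s['eef_pos'],'psi',np.arctan2(M[1,1],M[0,1]),tool([.4978,-.312,.05]))
im=np.mean([ctrl.read_camera('top')[0].astype(float) for _ in range(3)],0)
now=cv2.resize(im[138:238,213:353],None,fx=5.7,fy=5.7,interpolation=cv2.INTER_CUBIC)
print('rows',now[141:204:3,273:278,0].mean(1).round())
for t in (120,130,140):
    w=now[147:206,247:304,0]; m=(w<t).astype(np.uint8); k=cv2.convexHull(max(cv2.findContours(m,0,2)[0],key=cv2.contourArea)); M=cv2.moments(k); c=np.array([M['m10']/M['m00']+247,M['m01']/M['m00']+147]); print('hole',t,c,2*np.sqrt(M['m00']/np.pi),at_z('top',(213+(c[0]+.5)/5.7-.5,138+(c[1]+.5)/5.7-.5),.028))
c=(274.7,177.4);print('bush',at_z('top',(213+(c[0]+.5)/5.7-.5,138+(c[1]+.5)/5.7-.5),.02))
im,_=ctrl.read_camera('scene'); x,y=proj('scene',np.array([.4978,-.312,.05])).astype(int)
a=cv2.resize(im[y-35:y+30,x-42:x+43],None,fx=6,fy=6,interpolation=2); x,y=proj('scene',np.array([.575,-.0925,.028])).astype(int)
b=cv2.resize(im[y-15:y+16,x-20:x+20],None,fx=7,fy=7,interpolation=2); a[:b.shape[0],:b.shape[1]]=b; cv2.imwrite('pics/sc4.png',a)
E
```

```text
time_s: 12.5
eef_pos: [0.4959, -0.3118, 0.1282]
eef_rot: [-2.903, -1.199, 0.0]
force: [-0.6, -0.0, -0.0]
gripper_width: 0.069
grip_force: 0.0
[ 0.4959 -0.3118  0.1282] psi -0.7872941299914987 [0.1259 0.1562 7.817 ]
rows [154. 154. 154. 153. 149. 137. 106.  77.  68.  75.  89. 107. 119. 121.
 112. 105. 104. 121. 148. 161. 156.]
hole 120 [274.2323 174.8898] 34.63223427878316 [ 0.576  -0.0919  0.028 ]
hole 130 [274.4    174.9275] 36.823906842470535 [ 0.5759 -0.092   0.028 ]
hole 140 [274.5139 174.9657] 39.14516307398359 [ 0.5759 -0.0921  0.028 ]
bush [ 0.5759 -0.0924  0.02  ]
```

View pics/sc4.png

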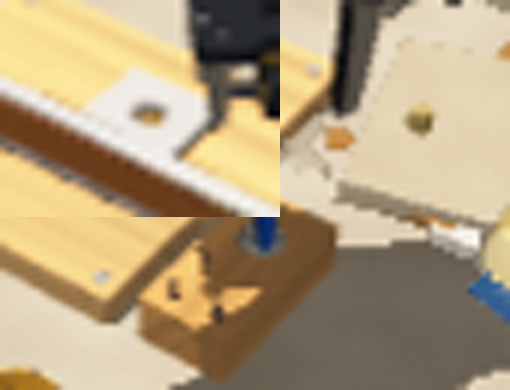

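The inset shows the lug hole centred on the brass bush at about (150,113), and the numbers agree to within 0.5 mm. Now I'll grasp the screw.

```bash
python3 -m pendant '0 0 0 .13 .16 3 .5;0 0 0 .13 .16 6 .4;0 0 0 .13 .16 8 .3;0 0 0 .13 .16 8.8 .2;0 0 0 .13 .16 8.8 0;0 0 0 .13 .16 8.8 -.2' 20; python3 -c "
from h import *
s=ctrl.observe();M=R.from_rotvec(s['eef_rot']).as_matrix();print(s['force'],tool([.4978,-.312,.0375]),'psi',np.arctan2(M[1,1],M[0,1]),s['gripper_width'])"
```

```text
time_s: 13.3
eef_pos: [0.4991, -0.3121, 0.0415]
eef_rot: [2.902, 1.2, 0.002]
force: [0.0, -0.5, 1.1]
gripper_width: 0.0411
grip_force: 0.0
[ 0.03389384 -0.53563026  1.05907184] [-0.08631045 -0.09558589  0.3996799 ] psi -0.7864036114833146 0.04114717644816113
```

```bash
python3 -m pendant '0 0 0 -.08 -.1 .3 -.2;0 0 0 -.08 -.1 .35 -.5;0 0 0 -.08 -.1 .35 -.8;0 0 0 -.08 -.1 .35 -1;0 0 0 -.08 -.1 .35 -1;0 0 0 -.08 -.1 .35 -1;0 0 0 -.08 -.1 .35 -1;0 0 0 -.08 -.1 .35 -1'; python3 -c "
from h import *
s=ctrl.observe();M=R.from_rotvec(s['eef_rot']).as_matrix();print(s['force'],s['torque'],tool([.4978,-.312,.0375]),'psi',np.arctan2(M[1,1],M[0,1]),s['gripper_width'])"
```

```text
time_s: 14.1
eef_pos: [0.4984, -0.3133, 0.0378]
eef_rot: [2.901, 1.198, 0.003]
force: [3.5, -3.6, 0.3]
gripper_width: 0.0091
grip_force: 20.0
[ 3.50231045 -3.5835575   0.32196177] [-1.07816688 -0.97038092  0.0401406 ] [ 0.04790875 -0.13455144  0.0302394 ] psi -0.7873907661143843 0.009073324726761452
```

```bash
python3 -m pendant '0 0 0 0 0 -.5 -1;0 0 0 0 0 -1.5 -1;0 0 0 0 0 -3 -1;0 0 0 0 0 -5 -1;0 0 0 0 0 -7.5 -1;0 0 0 0 0 -8 -1;0 0 0 0 0 -8 -1' 30
python3 - <<'E'
from h import *
s=ctrl.observe();M=R.from_rotvec(s['eef_rot']).as_matrix();print(s['force'],s['torque'],tool([.5759,-.0924,.115]),'psi',np.arctan2(M[1,1],M[0,1]),s['gripper_width'],s['joints'])
im,_=ctrl.read_camera('scene'); p=np.array(s['eef_pos']); x,y=proj('scene',p).astype(int);print(x,y)
for q in ((0,0,0),(0,0,-.007),(0,0,-.029)): print(((proj('scene',p+q)-[x-35,y-30])+.5)*8)
cv2.imwrite('pics/sc5.png',cv2.resize(im[y-30:y+35,x-35:x+35],None,fx=8,fy=8,interpolation=2))
E
```

```text
time_s: 14.8
eef_pos: [0.4968, -0.3117, 0.1176]
eef_rot: [2.903, 1.2, 0.0]
force: [0.4, -0.2, -2.2]
gripper_width: 0.0089
grip_force: 30.0
[ 0.4015909  -0.15076412 -2.16892474] [-0.01842987 -0.03732063  0.02540607] [21.08637842 -9.94381485  0.25451836] psi -0.7869935574991955 0.008907525849161322 [ 0.66756178  0.4909981  -0.21201834  1.82982973  0.13441971  0.83443729
 -0.39757913]
319 205
[284.01066358 244.16268606]
[282.76056563 257.47380018]
[278.87607186 298.74496695]
```

View pics/sc5.png

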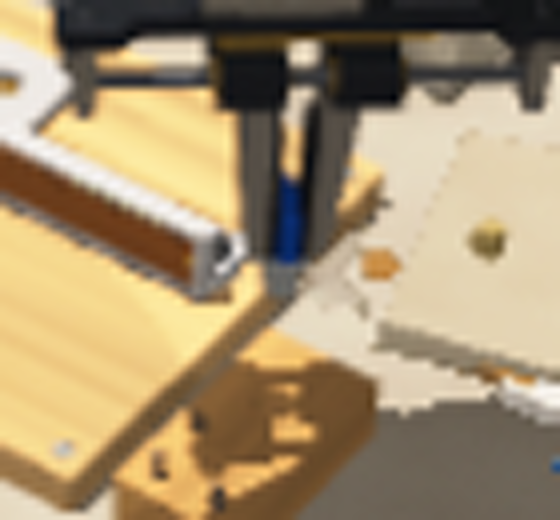

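The view shows the screw held upright between the fingers, with the blue paddle at (288,220) and the collar just below. Now I carry it over the bush, pre-rotating anticlockwise so there's more clockwise range.

```bash
python3 -m pendant '0 0 -.14 3.5 -1.7 0 -1;0 0 -.28 7 -3.3 0 -1;0 0 -.42 10.5 -5 0 -1;0 0 -.56 14 -6.6 0 -1;0 0 -.7 17.5 -8.3 0 -1;0 0 -.84 21.1 -9.9 0 -1;0 0 -.98 21.1 -9.9 0 -1;0 0 -1.12 21.1 -9.9 0 -1';python3 -m pendant '0 0 -.14 0 0 0 -1;0 0 -.28 0 0 0 -1;0 0 -.38 0 0 0 -1;0 0 -.38 0 0 0 -1;0 0 -.38 0 0 0 -1'
python3 - <<'E'
from h import *
s=ctrl.observe();M=R.from_rotvec(s['eef_rot']).as_matrix();print(s['force'],s['torque'],tool([.5759,-.0924,.065]),'psi',np.arctan2(M[1,1],M[0,1]),s['joints'],M[:,2])
E
```

```text
time_s: 15.65
eef_pos: [0.5755, -0.0905, 0.1153]
eef_rot: [-1.808, -2.565, 0.001]
force: [-0.6, -0.5, -2.5]
gripper_width: 0.0088
grip_force: 30.0
time_s: 16.15
eef_pos: [0.5756, -0.0928, 0.1158]
eef_rot: [-1.309, -2.853, 0.0]
force: [0.6, -0.9, -2.1]
gripper_width: 0.0089
grip_force: 30.0
[ 0.59428369 -0.94619417 -2.1434065 ] [-0.02812578 -0.12438548  0.01145119] [2.82208064e-03 5.93038909e-02 5.08399234e+00] psi 0.7103339085810774 [ 0.55498494  0.56168562 -0.59608973  1.817661    0.39546209  0.88592135
  0.48517937] [-2.34849878e-03  7.61544528e-04 -9.99996952e-01]
```

```bash
python3 -m pendant '0 0 0 0 .05 3 -1;0 0 0 0 .05 5.5 -1;0 0 0 0 .05 6 -1;0 0 0 0 .05 6.2 -1;0 0 0 0 .05 6.4 -1;0 0 0 0 .05 6.6 -1' 30
python3 - <<'E'
from h import *
s=ctrl.observe();print(s['force'],s['torque'],tool([.5759,-.0924,.049]))
E
```

```text
time_s: 16.75
eef_pos: [0.5778, -0.0926, 0.0521]
eef_rot: [1.306, 2.855, 0.001]
force: [0.4, -0.1, -2.9]
gripper_width: 0.0089
grip_force: 30.0
[ 0.37691331 -0.05658606 -2.94808871] [-0.01895529 -0.11438919  0.01142256] [ 0.13803032 -0.13509704  0.31041702]
```

```bash
python3 -m pendant '0 0 0 .14 -.13 0 -1;0 0 0 .14 -.13 .2 -1;0 0 0 .14 -.13 .4 -1;0 0 0 .14 -.13 .5 -1;0 0 0 .14 -.13 .5 -1' 30
python3 - <<'E'
from h import *
s=ctrl.observe();print(s['force'],s['torque'],tool([.5759,-.0924,.045]))
E
```

```text
time_s: 17.25
eef_pos: [0.5757, -0.0927, 0.0465]
eef_rot: [1.306, 2.855, 0.001]
force: [1.6, -1.6, 0.2]
gripper_width: 0.0087
grip_force: 30.0
[ 1.61216836 -1.55844339  0.23702606] [-0.27275309 -0.56489318 -0.00192852] [0.00909916 0.02834106 0.1463726 ]
```

```bash
python3 -m pendant '0 0 0 -.05 0 .0 -1;0 0 0 -.05 0 .1 -1;0 0 0 -.05 0 .2 -1;0 0 0 -.05 0 .2 -1' 30
python3 - <<'E'
from h import *
s=ctrl.observe();print(s['force'],s['torque'],tool([.5759,-.0924,.045]))
E
```

```text
time_s: 17.65
eef_pos: [0.5758, -0.0932, 0.044]
eef_rot: [1.306, 2.856, 0.0]
force: [3.0, -3.0, -0.9]
gripper_width: 0.0087
grip_force: 30.0
[ 2.9924237  -3.00257054 -0.90573301] [-0.58490945 -0.9387972   0.0384728 ] [ 0.05664076  0.05632912 -0.09654248]
```

```bash
python3 -m pendant '0 0 0 -.1 0 0 -1;0 0 0 -.12 0 .1 -1;0 0 0 -.12 0 .2 -1;0 0 0 -.12 0 .2 -1' 30
python3 - <<'E'
from h import *
s=ctrl.observe();print(s['force'],s['torque'],tool([.5759,-.0924,.045]))
E
```

```text
time_s: 18.05
eef_pos: [0.5764, -0.0932, 0.0425]
eef_rot: [1.306, 2.857, 0.001]
force: [1.3, 0.2, 3.8]
gripper_width: 0.0088
grip_force: 30.0
[1.29129667 0.15129766 3.82038052] [-0.05811907 -0.47979477  0.03204878] [ 0.0966112   0.01486154 -0.25374769]
```

It's resting on the ridges, with the collar about 6.7 mm up. Starting to turn clockwise.

```bash
python3 -m pendant '0 0 .08 0 0 0 -1;0 0 .16 0 0 0.02 -1;0 0 .24 0 0 .04 -1;0 0 .32 0 0 .06 -1;0 0 .32 0 0 .06 -1' 30
python3 - <<'E'
from h import *
s=ctrl.observe();M=R.from_rotvec(s['eef_rot']).as_matrix();print(s['force'],s['torque'],'psi',np.arctan2(M[1,1],M[0,1]))
E
```

```text
time_s: 18.55
eef_pos: [0.5764, -0.0933, 0.0417]
eef_rot: [1.745, 2.612, 0.001]
force: [3.2, -0.1, 1.6]
gripper_width: 0.009
grip_force: 30.0
[ 3.19136028 -0.1032485   1.62135511] [-0.0700438  -0.66213382  0.00444184] psi 0.3930605454006614
```

```bash
python3 -m pendant '0 0 .08 0 .05 .02 -1;0 0 .16 0 .06 .04 -1;0 0 .24 0 .06 .06 -1;0 0 .32 0 .06 .08 -1;0 0 .4 0 .06 .1 -1;0 0 .4 0 .06 .1 -1' 30
python3 - <<'E'
from h import *
s=ctrl.observe();M=R.from_rotvec(s['eef_rot']).as_matrix();print(s['force'],s['torque'],'psi',np.arctan2(M[1,1],M[0,1]),s['gripper_width'])
E
```

```text
time_s: 19.15
eef_pos: [0.5765, -0.0933, 0.0406]
eef_rot: [-2.227, -2.215, 0.001]
force: [0.6, -1.5, 4.5]
gripper_width: 0.0091
grip_force: 30.0
[ 0.61128354 -1.49756105  4.50767075] [-0.1822367  -0.22254596  0.00062061] psi -0.005452047111934022 0.009146761103805781
```

```bash
python3 -m pendant '0 0 .08 0 0 .02 -1;0 0 .16 0 0 .04 -1;0 0 .24 0 0 .06 -1;0 0 .32 0 0 .08 -1;0 0 .4 0 0 .1 -1;0 0 .48 0 0 .12 -1;0 0 .48 0 0 .12 -1' 30
python3 - <<'E'
from h import *
s=ctrl.observe();M=R.from_rotvec(s['eef_rot']).as_matrix();print(s['force'],s['torque'],'psi',np.arctan2(M[1,1],M[0,1]),s['gripper_width'],s['joints'][6])
E
```

```text
time_s: 19.85
eef_pos: [0.5762, -0.0932, 0.0393]
eef_rot: [-2.689, -1.624, 0.002]
force: [-0.2, -0.9, 3.8]
gripper_width: 0.0088
grip_force: 30.0
[-0.16823617 -0.85031781  3.76263401] [-0.08263752 -0.04292889  0.00572888] psi -0.484350642393794 0.008821606012469757 -0.5628989662761518
```

```bash
python3 -m pendant '0 0 .08 0 0 .02 -1;0 0 .16 0 0 .04 -1;0 0 .24 0 0 .06 -1;0 0 .32 0 0 .08 -1;0 0 .4 0 0 .105 -1;0 0 .48 0 0 .125 -1;0 0 .56 0 0 .145 -1;0 0 .56 0 0 .145 -1' 30
python3 - <<'E'
from h import *
s=ctrl.observe();M=R.from_rotvec(s['eef_rot']).as_matrix();print(s['force'],s['torque'],'psi',np.arctan2(M[1,1],M[0,1]),s['gripper_width'],s['joints'][6])
E
```

```text
time_s: 20.65
eef_pos: [0.5761, -0.0931, 0.0377]
eef_rot: [-3.033, -0.818, 0.002]
force: [-0.2, 0.1, 4.5]
gripper_width: 0.0089
grip_force: 30.0
[-0.18877231  0.05483948  4.54813076] [0.01187375 0.21017928 0.03168925] psi -1.043642253335338 0.008850607615215278 -1.0175349058441014
```

```bash
python3 -m pendant '0 0 .08 0 0 .02 -1;0 0 .16 0 0 .04 -1;0 0 .24 0 0 .06 -1;0 0 .32 0 0 .08 -1;0 0 .4 0 0 .1 -1;0 0 .4 0 0 .1 -1' 30
python3 - <<'E'
from h import *
s=ctrl.observe();M=R.from_rotvec(s['eef_rot']).as_matrix();print(s['force'],s['torque'],'psi',np.arctan2(M[1,1],M[0,1]),s['gripper_width'],s['joints'][6])
im,_=ctrl.read_camera('scene'); p=np.array(s['eef_pos']); x,y=proj('scene',p).astype(int)
cv2.imwrite('pics/sc6.png',cv2.resize(im[y-30:y+30,x-35:x+35],None,fx=8,fy=8,interpolation=2))
E
```

```text
time_s: 21.25
eef_pos: [0.5764, -0.0932, 0.0367]
eef_rot: [-3.135, -0.2, 0.001]
force: [-0.8, 1.0, 3.4]
gripper_width: 0.0087
grip_force: 30.0
[-0.75618001  0.95278157  3.4054295 ] [-0.01072422  0.15121548 -0.04515819] psi -1.4432918494252887 0.008715905278109032 -1.3398681781459083
```

View pics/sc6.png

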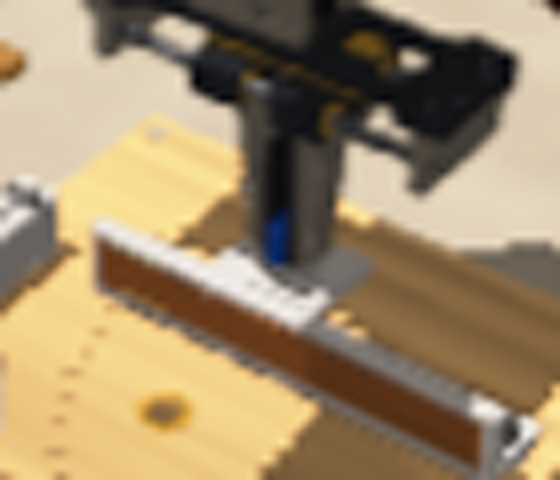

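The collar at (285,280) is close to the lug. Smaller steps now, watching the torque.

```bash
python3 -m pendant '0 0 .06 0 0 .015 -1;0 0 .12 0 0 .03 -1;0 0 .18 0 0 .045 -1;0 0 .24 0 0 .06 -1;0 0 .24 0 0 .06 -1' 30
python3 - <<'E'
from h import *
s=ctrl.observe();M=R.from_rotvec(s['eef_rot']).as_matrix();print(s['force'],s['torque'],'psi',np.arctan2(M[1,1],M[0,1]),s['gripper_width'],s['joints'][6])
E
```

```text
time_s: 21.8
eef_pos: [0.5767, -0.0931, 0.0361]
eef_rot: [-3.136, 0.177, 0.0]
force: [1.0, 0.4, 2.8]
gripper_width: 0.0087
grip_force: 30.0
[0.98480422 0.39006234 2.80120052] [ 0.09236987 -0.03692806 -0.0298691 ] psi -1.6836018493034464 0.008663669780500292 -1.5328870162587738
```

```bash
python3 -m pendant '0 0 .06 0 0 .015 -1;0 0 .12 0 0 .03 -1;0 0 .18 0 0 .045 -1;0 0 .18 0 0 .045 -1' 30
python3 - <<'E'
from h import *
s=ctrl.observe();M=R.from_rotvec(s['eef_rot']).as_matrix();print(s['force'],s['torque'],'psi',np.arctan2(M[1,1],M[0,1]),s['gripper_width'],s['joints'][6])
E
```

```text
time_s: 22.2
eef_pos: [0.5767, -0.0931, 0.0356]
eef_rot: [-3.108, 0.458, 0.0]
force: [0.2, 1.4, 2.4]
gripper_width: 0.0085
grip_force: 30.0
[0.15092854 1.38868015 2.41676745] [ 0.14923227 -0.1069613  -0.03549168] psi -1.8635464190019126 0.008462843705812035 -1.6769861436562838
```

```bash
python3 -m pendant '0 0 .06 0 0 .015 -1;0 0 .12 0 0 .03 -1;0 0 .18 0 0 .045 -1;0 0 .18 0 0 .045 -1' 30
python3 - <<'E'
from h import *
s=ctrl.observe();M=R.from_rotvec(s['eef_rot']).as_matrix();print(s['force'],s['torque'],'psi',np.arctan2(M[1,1],M[0,1]),s['gripper_width'],s['joints'][6])
E
```

```text
time_s: 22.6
eef_pos: [0.5768, -0.093, 0.0355]
eef_rot: [-3.054, 0.736, -0.0]
force: [-0.3, 0.6, 5.5]
gripper_width: 0.0087
grip_force: 30.0
[-0.29862747  0.57531692  5.52495101] [ 0.31705085 -0.03551405 -0.02340876] psi -2.043718225726245 0.008744132050527145 -1.82091692034062
```

Descent has stopped, so the collar is seating. Tightening in small steps with no more push.

```bash
python3 -m pendant '0 0 .04 0 0 0 -1;0 0 .08 0 0 0 -1;0 0 .12 0 0 0 -1;0 0 .12 0 0 0 -1' 30
python3 - <<'E'
from h import *
s=ctrl.observe();M=R.from_rotvec(s['eef_rot']).as_matrix();print(s['force'],s['torque'],'psi',np.arctan2(M[1,1],M[0,1]),s['gripper_width'],s['joints'][6])
E
```

```text
time_s: 23.0
eef_pos: [0.5769, -0.0928, 0.0355]
eef_rot: [-3.004, 0.917, -0.0]
force: [0.4, 2.6, 5.1]
gripper_width: 0.0082
grip_force: 30.0
[0.42415307 2.63490574 5.13484282] [ 0.36341397 -0.04518665 -0.01756254] psi -2.16311884828199 0.008195939221026871 -1.916376313448957
```

```bash
python3 -m pendant '0 0 .04 0 0 0 -1;0 0 .08 0 0 0 -1;0 0 .12 0 0 0 -1;0 0 .12 0 0 0 -1' 30
python3 - <<'E'
from h import *
s=ctrl.observe();M=R.from_rotvec(s['eef_rot']).as_matrix();print(s['force'],s['torque'],'psi',np.arctan2(M[1,1],M[0,1]),s['gripper_width'],s['joints'][6])
E
```

```text
time_s: 23.4
eef_pos: [0.5769, -0.0925, 0.0354]
eef_rot: [-2.944, 1.095, 0.0]
force: [0.8, 1.9, 4.9]
gripper_width: 0.0089
grip_force: 30.0
[0.83420738 1.94195937 4.85841244] [ 0.71405213 -0.08936741  0.17867495] psi -2.282810286681533 0.0088673256433092 -2.0121548607623545
```

```bash
python3 -m pendant '0 0 0 0 0 0 -1'; python3 -c "
from h import *
s=ctrl.observe();print(s['force'],s['torque'])"; python3 -m pendant '0 0 0 0 0 0 -1'; python3 -c "
from h import *
s=ctrl.observe();print(s['force'],s['torque'])"
```

```text
time_s: 23.5
eef_pos: [0.5769, -0.0926, 0.0354]
eef_rot: [-2.944, 1.095, 0.0]
force: [0.7, 2.9, 5.2]
gripper_width: 0.0089
grip_force: 30.0
[0.7499396  2.89944105 5.1929042 ] [ 0.69947398 -0.13301765  0.0733131 ]
time_s: 23.6
eef_pos: [0.5769, -0.0925, 0.0354]
eef_rot: [-2.944, 1.095, 0.0]
force: [-0.0, 1.9, 4.5]
gripper_width: 0.0088
grip_force: 30.0
[-0.01337929  1.89827326  4.46060361] [ 0.79846331 -0.14596434  0.10510254]
```

Torque is about 0.1 N m above bias after about 0.3 rad past home, so it's finger-tight. Releasing and lifting.

```bash
python3 -m pendant '0 0 0 0 0 0 -.6;0 0 0 0 0 0 -.4;0 0 0 0 0 0 -.2;0 0 0 0 0 0 -.2;0 0 0 0 0 -2 -.2;0 0 0 0 0 -5 -.2;0 0 0 0 0 -9 0;0 0 0 0 0 -13 0'; python3 -m pendant '0 0 -.1 4 0 0 0;0 0 -.1 8 0 0 0;0 0 -.1 12 0 0 0;0 0 -.1 16 0 0 0;0 0 -.1 20 0 0 0;0 0 -.1 20 0 0 0'
python3 - <<'E'
from h import *
np.set_printoptions(precision=4,suppress=True)
a,d=ctrl.read_camera('top'); b,_=ctrl.read_camera('scene'); x,y=proj('scene',np.array([.5759,-.0924,.035])).astype(int)
A=cv2.resize(a[148:208,233:313],None,fx=5,fy=5,interpolation=2); B=cv2.resize(b[y-30:y+30,x-40:x+40],None,fx=5,fy=5,interpolation=2)
cv2.imwrite('pics/end.png',np.hstack([A,B]))
u=a.astype(int); m=(u[...,0]>u[...,2]+35)&(u[...,0]>70); v,w=np.nonzero(m[150:190,245:280]); v+=150;w+=245
print(len(v)); 
if len(v): print('blue',at_z('top',(w.mean(),v.mean()),.052),[np.round(at_depth('top',(i,j),d[j,i])[2],3) for i,j in zip(w,v)])
print(ctrl.observe()['eef_pos'])
E
```

```text
time_s: 24.4
eef_pos: [0.576, -0.0936, 0.1662]
eef_rot: [2.942, -1.101, -0.002]
force: [0.5, 0.8, -0.8]
gripper_width: 0.0457
grip_force: 0.0
time_s: 25.0
eef_pos: [0.7286, -0.2297, 0.1633]
eef_rot: [2.989, -0.957, 0.001]
force: [-1.2, 0.4, 0.3]
gripper_width: 0.046
grip_force: 0.0
24
blue [ 0.5765 -0.0926  0.052 ] [np.float64(0.064), np.float64(0.054), np.float64(0.062), np.float64(0.059), np.float64(0.063), np.float64(0.056), np.float64(0.058), np.float64(0.057), np.float64(0.058), np.float64(0.059), np.float64(0.061), np.float64(0.061), np.float64(0.058), np.float64(0.057), np.float64(0.054), np.float64(0.058), np.float64(0.057), np.float64(0.061), np.float64(0.054), np.float64(0.059), np.float64(0.061), np.float64(0.063), np.float64(0.059), np.float64(0.06)]
[ 0.7268 -0.2253  0.1639]
```

View pics/end.png

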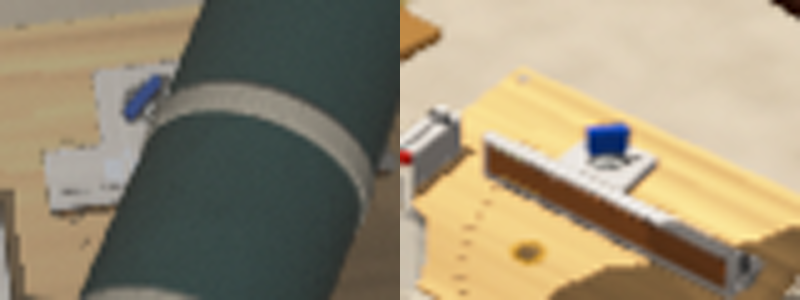

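The screw stands upright with its collar on the lug; the paddle is at (608,140) on the right and (145,98) on the left. The paddle top measures 0.059 m, which is what a seated collar gives. Handing in.

```bash
python3 -c "
from bench import ctrl
print(ctrl.job_done())"
```

```text
the job is handed in; nothing more can be done
None
```

The fence is square over the bush, and the thumbscrew is down through both holes with its collar home on the lug, finger-tight at about 0.1 N m; I handed the job in at about 25 s with the gripper clear, and no verdict came back.

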